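# Zero a draw gauge, then hold its stem out at the second stop

## Robot

A 6-joint arm with a two-finger parallel gripper is mounted at the origin on the work surface; the furniture and walls round the work are solid. World frame = base frame: x ahead of the robot, y to its left, z up, the work surface at z = 0. Lengths are in mm, angles in rad, forces in N, time in s.
With the tool pointing down it reaches from about 350 to 975 mm from the base axis. Payload 7.1 kg.
Tool frame: the origin (TCP) lies at the very end of the fingers, on their centre line; the grasp point (between the pads) lies 19 mm behind it; x points along the fingers, y is the direction in which the jaws open and shut, and the axes are right-handed (so a half turn about x gives the same grasp; the last joint's range is limited). The gripper opens to 88 mm and grips with 3 to 60 N. Pads are 20 mm wide; open, the fingers measure 115 mm over their backs; the gripper's body (75 mm by 178 mm) begins 61 mm behind the grasp point.
Start: joints at [1.284, 0.423, 1.63, -0, 1.089, -0.019], TCP at [165.35, 602.714, 222.675] pointing down, gripper open.
Joint ranges: [-3, 3], [-0.9, 2.11], [0.09, 2.58], [-1.31, 4.45], [0.11, 2.69], [-2.54, 2.54]. Speed limits (rad/s): [2.39, 2.39, 3.01, 3.14, 3.14, 3.14].

## Interface

Orientations are given as a rotation vector (axis times angle).
In Python, from workcell import ctrl gives the robot as it stands. The module is installed in compiled form; this text tells all that it offers.
- The arm moves only by the tool carry_out, never from a script. Its argument "commands" is a list of rows, each a list of 6 numbers: the shift along the tool's x, y, z in m, then the turn, a rotation vector about the tool's x, y, z in degrees. In form: [[tx, ty, tz, rx, ry, rz], ...]. A call has 1 to 8 rows; each row shifts and turns the pose as measured when the row begins, along the tool's axes as they then stand; what a row does not reach is not made up. A row lasts 1/8 s, in which the tool goes at most 62.5 mm and 10.7 degrees, less where a joint would pass 70% of its speed; a pose out of reach is approached as far as the arm can. A call with a gripper value outside its range is refused whole. "grip" is the closure, from 0 (fully open) to 1 (shut), set as the call begins (left out, the last holds). The fingers move at their own pace and stop on an object; the grip force is fixed at half the most. Time passes only in rows, so rows that do not move let the fingers close. It gives the time, the measured TCP pose, the force and the opening at its end, in the units of the state.
- ctrl.get_obs(): the state, without advancing time (a new reading comes with each control period).
- ctrl.get_image(name): name is "scene" or "top" or "wrist"; returns a dict with "pixels" (400x640x3 uint8, blue, green, red), "intrinsics" (3x3 intrinsics, pixels), "rvec" (rotation vector, rad) and "tvec" (3), from world to camera coordinates, as OpenCV has them. Camera axes: x right, y down, z forward; pixel columns grow to the right and rows downward; lengths in mm; the calibration is good to about 2 mm. A picture is of the moment at which its call begins. There is no depth.
- ctrl.close_job(): hands the job in, once; it reports no verdict.
The state is a dict: "t": time; "qpos": joint angles; "qvel": joint speeds; "joint_torque": joint torques, N m; "ee_pos": TCP position; "orientation": TCP orientation; "ft_force": force on the tool from outside, world axes, zero at the start; "moment": the same for the moment, N m; "width": finger opening in mm.
Only numpy, scipy, OpenCV 4.12 (cv2) and the standard library are available. Lean on these libraries where they do the work, as an engineer would, in place of code of your own. Each camera call takes 0.05 s, during which the arm holds its last target. There are 200 camera calls.

## Task

Take a reading on the draw gauge: first turn the reset knob on its dial anticlockwise all the way back to its zero stop and let go of it, with the stem still pushed in. Then grip the black handle of the telescoping stem so that its release button is pressed in, and pull it straight up, past the first stop, until it is fully extended at the second stop. Finish like that, still gripping the handle and holding it steady at the second stop for the reading; leave everything else on the table where it is.

Things in the scene. Friction and masses are not known exactly. Their poses are not given: they have to be found in the camera images.
- gauge: bench draw gauge, screwed down: dark base plate 120 mm (its x) by 280 mm (its y), 10 mm thick, origin at the centre of its underside, its +x pointing away from its front. At its y = +75 mm stands the telescoping stem (32 mm aluminium collar, 37 mm at its rim, up to z = 96 mm, with the black pull handle on top); at its y = -75 mm a grey console 100x100 mm, up to z = 65 mm, with the dial (zero mark toward +x, scale clockwise from above) and the reset knob on it
- handle_mid (a point): middle of the pull handle: a black upright block 26 mm (gauge x) by 36 mm (gauge y) by 50 mm high, so its top is 25 mm above this point and its underside 25 mm below; stem pushed in, the point is 126 mm above the table. Axes are those of the gauge. It slides only straight up. There is free air on all its sides
- draw (a joint): how far the handle is pulled up, m: 0 fully in, 0.07 first stop (the middle tube of the telescope starts to come along), 0.14 second stop (fully extended, hard end). A spring always pulls it back in: about 5 N with the handle's weight just off zero, 6 N just before the first stop, about 13 N just past it and 16 N at the second; let go, it slides back. A latch blocks it at about 1 mm until the release button is in by 2.5 mm; once above 12 mm the latch no longer matters
- release (a joint): release button, m: 0 out, 0.004 fully in. A grey oblong 18 mm wide, 28 mm high, in the middle of the handle's front face (the gauge's -x face), standing 4 mm proud of it; it moves toward gauge +x and springs out (3 N at rest, 5.4 N fully in). Gripping the handle front to back (along gauge x, 30 mm wide over the button, 26 mm with it in) presses it in
- maximum (a joint): angle of the maximum hand and its reset knob, rad, growing clockwise from above: 0 zero stop, 2.2 end of its range. It starts somewhere up the scale, turns freely both ways with 0.03 N m of friction and stays where left. When the stem is drawn, the thin driven hand below it pushes it up the scale by 12 rad per m of draw (1.68 rad at the second stop)
- knob_mid (a point): point on the reset knob's axis at the height to grip, 98 mm above the table. The knob is an upright black bar 38 mm long (this point's x), 14 mm thick (its y), from z = 80 to 108 mm, on a 12 mm stem; the point turns with it. At 0 its x lies along the gauge's +x; its white line and the maximum hand point along its +x
- jar_blue: small round jar with a ribbed white screw lid, 51 mm across, 61 mm tall, standing behind the gauge; origin at the centre of its underside; not part of the job
- jar_brown: small dark-brown jar with a black lid, 35 mm across, 81 mm tall, standing behind the gauge; origin at the centre of its underside; not part of the job
- pen: felt pen, 17x135x16 mm, lying in front of the gauge; origin at the centre of its underside; not part of the job
- driver: screwdriver, 28x197x28 mm, lying to the right; origin at the centre of its underside; not part of the job
- pliers: pliers, 60x187x14 mm, lying to the right; origin at the centre of its underside; not part of the job
- measure: tape measure, 66x74x36 mm, at the near left; origin at the centre of its underside; not part of the job

How it is judged:
By the outcome, as a careful person would: the job done as asked, in the order asked, and still so for the second after the job is handed in, while the arm keeps its last pose, push and grip.
It also fails if it takes over 50 s, if anything falls off the work surface, if the arm or the gripper's body presses on something with over 40 N, if the wrist force passes 120 N, or if a joint passes its speed limit or range.

## Working session

There is one attempt and no reset: what is moved stays moved. The work goes in short steps, Python scripts to look and compute and a tool call to move; the robot and the scene stay as the last step left them, time stands still between calls to the robot, and variables do not carry over. Pictures are saved under pics/ and viewed, about 8 in all and at most 12, crops included, and the job is handed in when it is done.

Besides the shell and the picture viewer there is one more tool, called after ">>>" as name(argument=value, ...), one argument or row to a line, values as JSON. carry_out: Moves the arm, as the interface text tells. Its arguments: {"type":"object","properties":{"commands":{"type":"array"},"grip":{"type":"number"}},"required":["commands"]}

```bash
mkdir -p pics; cat > h.py <<'E'
import numpy as np,cv2
from workcell import ctrl
from scipy.spatial.transform import Rotation as R
def snap(n,f):
    d=ctrl.get_image(n); cv2.imwrite('pics/'+f,d['pixels']); np.savez('pics/'+f[:-4]+'.npz',K=d['intrinsics'],r=d['rvec'],t=d['tvec']); return d
def load(f):
    d=np.load('pics/'+f+'.npz'); return d['K'],np.array(d['r'],float).ravel(),np.array(d['t'],float).ravel()
def back(f,uv,z):
    K,r,t=load(f); M=cv2.Rodrigues(r)[0]; c=-M.T@t; d=M.T@np.linalg.inv(K)@np.array([*uv,1.]); return c+d*(z-c[2])/d[2]
def proj(f,P):
    K,r,t=load(f); return cv2.projectPoints(np.array(P,float).reshape(-1,3),r,t,K,None)[0].reshape(-1,2)
E
python3 - <<'E'
from h import *
snap('scene','s0.png');snap('top','t0.png')
for f in('s0','t0'):
    K,r,t=load(f);M=cv2.Rodrigues(r)[0];print(f,-M.T@t,K[0,0])
o=ctrl.get_obs();print(o);print(R.from_rotvec(o['orientation']).as_matrix().round(3))
E
```

```text
s0 [ 135.47419163 -834.45851915  657.39997786] 432.03679562940243
t0 [ 476.48367169  -34.51055953 1362.63895081] 432.0377798863784
{'t': 0.1, 'qpos': array([ 1.28400506e+00,  4.23779499e-01,  1.63061555e+00,  1.53097141e-05,
        1.08861155e+00, -1.90275593e-02]), 'qvel': array([-1.96863296e-03, -3.68696555e-04, -1.10658040e-03, -5.93445721e-04,
        6.75844846e-05, -2.20863444e-03]), 'joint_torque': array([ 2.05149713e-04, -5.45615995e+01, -2.74323750e+01,  6.44283299e-02,
        1.88672292e-02, -5.14971430e-05]), 'ee_pos': array([165.20241294, 602.23970502, 221.96924667]), 'orientation': array([ 0.20910112,  1.56078558, -0.21129842]), 'ft_force': array([-0.49643639, -0.70238717, -0.00797712]), 'moment': array([-0.06714274, -0.02232963,  0.00445745]), 'width': 87.52346123025006}
[[-0.     0.265  0.964]
 [-0.001  0.964 -0.265]
 [-1.    -0.001 -0.   ]]
```

View pics/t0.png

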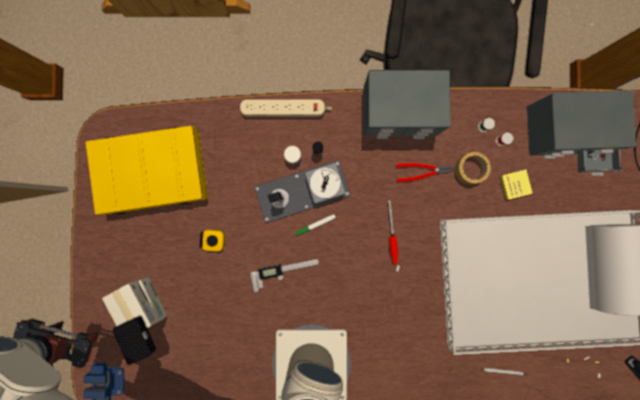

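View pics/s0.png

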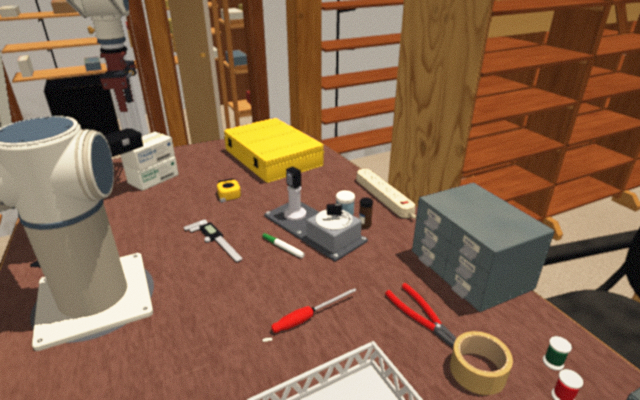

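Top: gauge base about (257..348, 163..219), console at (326,183), handle at (276,198). Scene: handle at (293,178), console at (335,228). Next I'll enlarge both.

```bash
python3 - <<'E'
from h import *
a=cv2.imread('pics/t0.png')[150:230,250:355];b=cv2.imread('pics/s0.png')[160:260,260:375]
a=cv2.resize(a,None,fx=7,fy=7,interpolation=cv2.INTER_CUBIC);cv2.imwrite('pics/c1.png',a)
for uv in [(257,190),(337,163),(348,194),(268,219),(303,191)]: print(back('t0',uv,10 if uv[0]!=303 else 10).round(0))
E
```

```text
[540. 166.  10.]
[625. -85.  10.]
[ 528. -119.   10.]
[449. 131.  10.]
[537.  22.  10.]
```

View pics/c1.png

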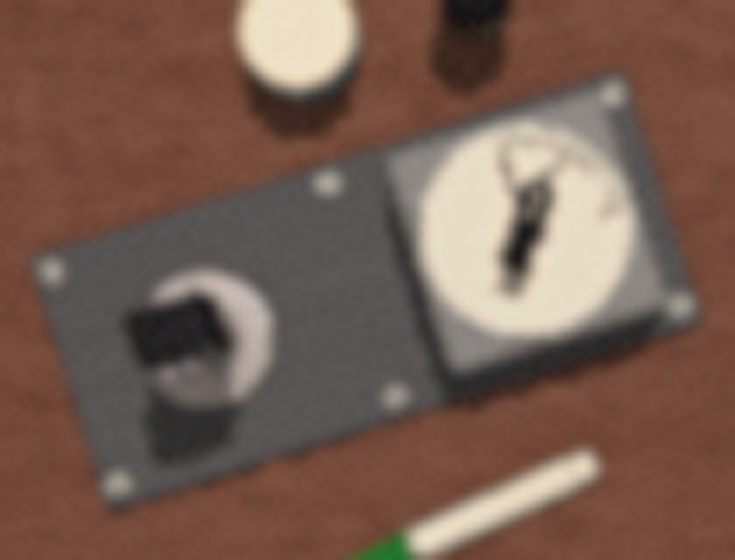

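```bash
cat >> h.py <<'E'
def G(p,pts):
    c,s=np.cos(p[2]),np.sin(p[2]); pts=np.array(pts,float).reshape(-1,3)
    return np.c_[p[0]+c*pts[:,0]-s*pts[:,1],p[1]+s*pts[:,0]+c*pts[:,1],pts[:,2]]
E
python3 - <<'E'
from h import *
from scipy.optimize import least_squares
f=lambda x,y:(250+(x+.5)/7-.5,150+(y+.5)/7-.5)
uv=[f(33,258),f(628,73),f(702,320),f(110,510),f(527,230)]
P=[(60,140,10),(60,-140,10),(-60,-140,10),(-60,140,10),(0,-75,66)]
r=least_squares(lambda p:(proj('t0',G(p,P))-uv).ravel(),[537,22,.3])
print(r.x,r.fun.round(2))
for n,q in dict(handle=(0,75,126),knob=(0,-75,98)).items(): print(n,G(r.x,q).round(1))
# handle top check & knob top
print([proj('t0',G(r.x,q))[0] for q in [(0,75,151),(0,-75,108)]], f(175,330),f(527,235))
a=[back('t0',f(*q),108)for q in[(512,285),(540,185)]];d=a[1]-a[0];print('knob len',np.hypot(*d[:2]),'angle',r.x[2]-np.arctan2(d[1],d[0]))
print('scene proj',proj('s0',G(r.x,[(0,75,151),(0,-75,108),(60,-140,10),(-60,-140,10),(-60,140,10)])).round(1))
E
```

```text
[5.37243364e+02 2.47713670e+01 3.05116611e-01] [-0.48 -0.31 -0.34 -0.64  0.66  0.48 -0.13  0.26  0.28  0.19]
handle [[514.7  96.3 126. ]]
knob [[559.8 -46.8  98. ]]
[array([274.43908849, 196.71758407]), array([325.26882297, 181.68855882])] (274.57142857142856, 196.71428571428572) (324.8571428571429, 183.14285714285714)
knob len 43.216303266221765 angle 0.5782327257017217
scene proj [[292.7 170. ]
 [333.6 205.9]
 [368.  240.1]
 [334.6 260.8]
 [262.7 214.5]]
```

Residuals are under 0.7 px and the scene image agrees. The knob is at about 0.58 rad, with its axis at (560,-47). Moving above the knob.

>>> carry_out(
  commands=[
    [0, -0.04, 0.0425, 0, 0, 0],
    [0, -0.04, 0.0425, 0, 0, 0],
    [0, -0.04, 0.0425, 0, 0, 0],
    [0, -0.04, 0.0425, 0, 0, 0],
    [0, -0.04, 0.0425, 0, 0, 0],
    [0, -0.04, 0.0425, 0, 0, 0],
    [0, -0.04, 0.0425, 0, 0, 0],
    [0, -0.04, 0.0425, 0, 0, 0],
  ],
  grip=0,
)

```text
t: 1.1
ee_pos: [413.4, 195.0, 220.6]
orientation: [0.203, 1.561, -0.205]
ft_force: [1.0, 0.4, -0.3]
width: 87.6
```

>>> carry_out(
  commands=[
    [0, -0.039, 0.041, 0, 0, 0],
    [0, -0.039, 0.041, 0, 0, 0],
    [0, -0.039, 0.041, 0, 0, 0],
    [0, -0.039, 0.041, 0, 0, 0],
    [0, -0.03, 0.031, 0, 0, 0],
    [0, 0, 0, 0, 0, 0],
  ],
)

```text
t: 1.85
ee_pos: [558.3, -47.0, 220.0]
orientation: [0.207, 1.561, -0.21]
ft_force: [-0.7, -0.7, -0.5]
width: 88.0
```

```bash
cat >> h.py <<'E'
def to(x,y,z,yaw):
    o=ctrl.get_obs();M=R.from_rotvec(o['orientation']).as_matrix()
    ty=np.array([np.cos(yaw),np.sin(yaw),0]);tx=np.array([0,0,-1.]);T=np.c_[tx,ty,np.cross(tx,ty)]
    print('pos',o['ee_pos'].round(1),'yaw',np.arctan2(M[1,1],M[0,1]).round(3),'q',o['qpos'].round(2),'F',o['ft_force'].round(1),'m',o['moment'].round(2),'w',o['width'])
    print('shift mm',(M.T@(np.array([x,y,z])-o['ee_pos'])).round(1),'turn deg',np.degrees(R.from_matrix(M.T@T).as_rotvec()).round(1))
E
python3 - <<'E'
from h import *
snap('wrist','w1.png'); to(560,-47,81,1.298)
p=[537.24,24.77,.305]
print(proj('w1',G(p,[(0,-75,108),(50,-25,65),(-50,-25,65),(50,-125,65),(-50,-125,65),(0,75,151)])).round(0))
E
```

```text
pos [557.2 -45.8 219.8] yaw 1.306 q [-0.1   0.33  1.78 -0.    1.03 -1.41] F [0.2 0.4 0.5] m [ 0.   -0.03  0.06] w 87.91465860530761
shift mm [138.8  -0.2   3.2] turn deg [ 0.5 -0.1  0.1]
[[321. 195.]
 [387. 199.]
 [336. 116.]
 [307. 247.]
 [254. 170.]
 [499.  98.]]
```

View pics/w1.png

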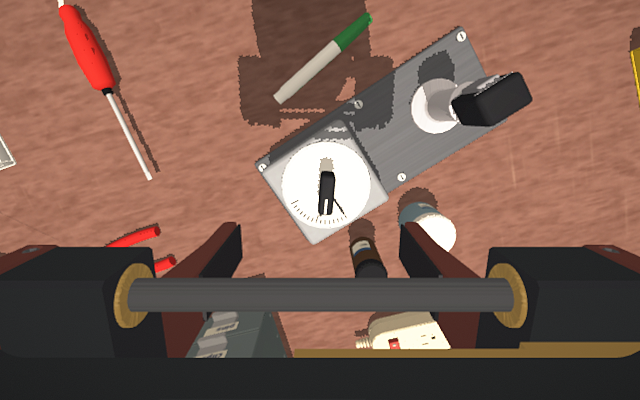

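Wrist view: console corners (387,200), (309,244) and (254,168) match my prediction within 3 px. The knob bar runs from (328,173) to (325,213), and the driven hand points to the zero mark at (343,213).

```bash
python3 - <<'E'
from h import *
im=cv2.imread('pics/w1.png')[140:250,270:390];cv2.imwrite('pics/c2.png',cv2.resize(im,None,fx=5,fy=5,interpolation=cv2.INTER_CUBIC))
p=[537.24,24.77,.305]
for a in(.4,.58,.75):
  c,s=np.cos(a),-np.sin(a)
  P=[(19*i*c-7*j*s,-75+19*i*s+7*j*c,108) for i,j in((1,1),(1,-1),(-1,-1),(-1,1))]
  print(a,((proj('w1',G(p,P))-[270,140])*5).round(0).tolist())
E
```

```text
0.4 [[310.0, 366.0], [235.0, 378.0], [198.0, 178.0], [275.0, 165.0]]
0.58 [[292.0, 374.0], [216.0, 373.0], [216.0, 170.0], [295.0, 170.0]]
0.75 [[274.0, 379.0], [199.0, 366.0], [235.0, 165.0], [312.0, 179.0]]
```

View pics/c2.png

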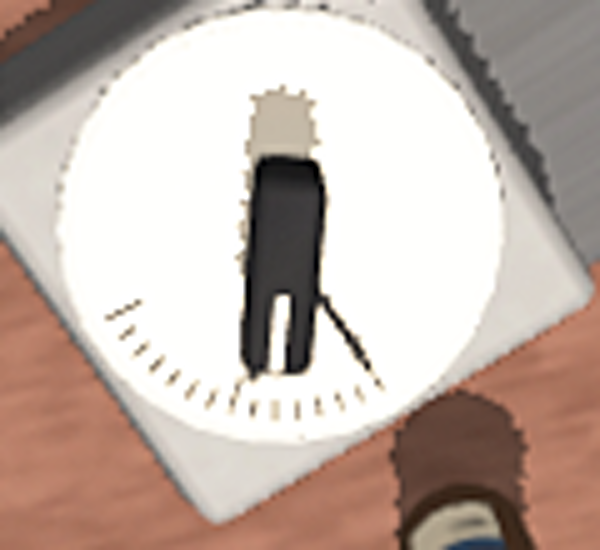

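```bash
cat >> h.py <<'E'
from scipy.optimize import least_squares
def knobP(p,a,z=108):
    c,s=np.cos(a),-np.sin(a)
    return G(p,[(19*i*c-7*j*s,-75+19*i*s+7*j*c,z) for i,j in((1,1),(1,-1),(-1,-1),(-1,1))])
E
python3 - <<'E'
from h import *
f=lambda x,y:(270+(x+.5)/5-.5,140+(y+.5)/5-.5)
uv=[f(595,288),f(213,524),f(281,224),(463,26),(255,166)]
P=[(50,-25,65),(50,-125,65),(0,-75,66),(-60,140,10),(-50,-125,65)]
for n in (5,3):
  r=least_squares(lambda p:(proj('w1',G(p,P[:n]))-uv[:n]).ravel(),[537,25,.3]);print(r.x,r.fun.round(1).reshape(-1,2).tolist())
  print(G(r.x,[(0,-75,98),(0,75,126)]).round(1))
q=[f(316,370),f(243,368),f(255,158),f(326,163)]
k=least_squares(lambda v:(proj('w1',knobP([v[0],v[1],.305],v[2]))-q).ravel(),[537,25,.58]);print(k.x,k.fun.round(1));print(G([*k.x[:2],.305],(0,-75,98)))
snap('wrist','w2.png');to(560,-47,81,1.3)
a,b=cv2.imread('pics/w1.png'),cv2.imread('pics/w2.png');print(cv2.phaseCorrelate(*(cv2.cvtColor(i,6)[:220].astype(np.float32) for i in(a,b)))); print(load('w1')[2],load('w2')[2])
E
```

```text
[5.37696474e+02 2.89710697e+01 2.87821411e-01] [[1.1, 1.1], [-3.0, 0.5], [-1.5, -1.0], [1.1, -1.9], [2.2, 1.7]]
[[559.  -42.9  98. ]
 [516.4 100.9 126. ]]
[5.36343332e+02 2.87956306e+01 3.13008804e-01] [[2.0, -0.2], [-1.0, 1.1], [-1.1, -0.7]]
[[559.4 -42.6  98. ]
 [513.2 100.2 126. ]]
[536.93796326  30.13641367   0.61798937] [ 0.3 -0.3 -0.3 -0.6 -0.8  0.6  0.7  0.3]
[[559.4599514  -41.40210778  98.        ]]
pos [556.6 -44.8 219.8] yaw 1.308 q [-0.1   0.33  1.78 -0.    1.03 -1.41] F [-0.7 -0.8 -0.3] m [0.   0.04 0.06] w 88.05355254173803
shift mm [138.8  -1.1   4.1] turn deg [ 0.4 -0.1  0.1]
((-0.9030618842704712, 1.8049008747462238), 0.9699649465348985)
[-101.24370114 -563.34313725  252.65828028] [-101.64675283 -562.04146319  253.44561763]
```

>>> carry_out(
  commands=[
    [0.03, 0.001, 0.003, 0, 0, 0],
    [0.03, 0, 0, 0, 0, 0],
    [0.02, 0, 0, 0, 0, 0],
    [0, 0, 0, 0, 0, 0],
    [0, 0, 0, 0, 0, 0],
  ],
)

```text
t: 2.58
ee_pos: [556.6, -38.0, 139.0]
orientation: [0.201, 1.565, -0.201]
ft_force: [0.6, 0.2, -0.1]
width: 88.2
```

```bash
python3 - <<'E'
from h import *
snap('wrist','w3.png'); to(560,-44,81,1.3)
for p in([537.24,24.77,.305],[536.9,29,.305]): print(proj('w3',knobP(p,.6)).round(0).tolist())
# TCP and where the tool's centre line meets z=108
o=ctrl.get_obs();e=o['ee_pos'];print(proj('w3',[e,[e[0],e[1],108]]).round(0))
E
```

```text
pos [556.6 -38.1 139.1] yaw 1.314 q [-0.09  0.44  1.84 -0.    0.87 -1.4 ] F [-0.1 -0.4 -0.2] m [-0.01  0.04 -0.04] w 87.92104976562564
shift mm [58.  -4.8  5. ] turn deg [ 0.8 -0.2  0. ]
[[318.0, 257.0], [297.0, 256.0], [298.0, 202.0], [320.0, 203.0]]
[[324.0, 255.0], [303.0, 254.0], [305.0, 200.0], [326.0, 200.0]]
[[320. 240.]
 [320. 222.]]
```

View pics/w3.png

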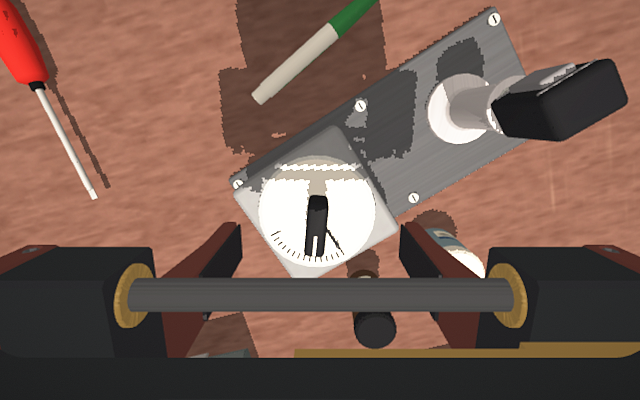

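The wrist view is now closer. The knob top is centred at (316,225), against the gripper centre line at (320,222), so I need about -2.8 mm along tool y and +2 mm along tool z. The wrist fit puts the knob at about (559.3,-41.5).

>>> carry_out(
  commands=[
    [0.02, -0.0045, 0.003, 2.5, 0, 0],
    [0.02, -0.001, 0.001, 0, 0, 0],
    [0.01, -0.001, 0, 0, 0, 0],
  ],
)

```text
t: 3.0
ee_pos: [560.4, -45.8, 88.7]
orientation: [0.239, 1.555, -0.239]
ft_force: [0.1, -0.2, -0.1]
width: 87.8
```

```bash
python3 - <<'E'
from h import *
to(559.3,-41.5,81,1.27)
E
```

```text
pos [560.4 -45.8  88.7] yaw 1.266 q [-0.1   0.52  1.85 -0.    0.77 -1.37] F [ 0.1 -0.2 -0.1] m [ 0.01  0.01 -0.02] w 87.77833066107412
shift mm [ 7.7  3.8 -2.4] turn deg [-0.2  0.1 -0. ]
```

>>> carry_out(
  commands=[
    [0.007, 0.0035, -0.001, 0, 0, 0],
    [0, 0, 0, 0, 0, 0],
  ],
)

```text
t: 3.25
ee_pos: [560.0, -42.3, 80.3]
orientation: [0.241, 1.557, -0.241]
ft_force: [0.4, 0.5, 1.1]
width: 87.8
```

```bash
python3 - <<'E'
from h import *
to(559.3,-41.5,81,1.27)
E
```

```text
pos [560.  -42.3  80.3] yaw 1.264 q [-0.1   0.53  1.86 -0.    0.75 -1.36] F [0.4 0.5 1.1] m [ 0.02 -0.01 -0.07] w 87.7537186829401
shift mm [-0.7  0.5 -0.9] turn deg [-0.3  0.   0. ]
```

>>> carry_out(
  commands=[
    [0, 0, 0, 0, 0, 0],
    [0, 0, 0, 0, 0, 0],
    [0, 0, 0, 0, 0, 0],
    [0, 0, 0, 0, 0, 0],
  ],
  grip=1,
)

```text
t: 3.75
ee_pos: [561.1, -42.3, 81.6]
orientation: [0.241, 1.554, -0.241]
ft_force: [0.5, 0.5, -0.1]
width: 51.3
```

```bash
python3 - <<'E'
from h import *
to(559.3,-41.5,81,1.27)
E
```

```text
pos [561.1 -42.3  81.6] yaw 1.264 q [-0.1   0.53  1.85 -0.    0.75 -1.36] F [ 0.5  0.5 -0.1] m [-0.01 -0.02  0.03] w 51.34682047055934
shift mm [ 0.6  0.2 -1.9] turn deg [-0.3  0.2 -0. ]
```

>>> carry_out(
  commands=[
    [0, 0, -0.0015, 0, 0, 0],
    [0, 0, 0, 0, 0, 0],
    [0, 0, 0, 0, 0, 0],
    [0, 0, 0, 0, 0, 0],
    [0, 0, 0, 0, 0, 0],
  ],
)

```text
t: 4.38
ee_pos: [559.5, -41.7, 81.9]
orientation: [0.241, 1.554, -0.241]
ft_force: [-0.5, -0.1, 1.0]
width: 13.9
```

```bash
python3 - <<'E'
from h import *
to(559.3,-41.5,81,1.27)
E
```

```text
pos [559.5 -41.7  81.9] yaw 1.264 q [-0.1   0.53  1.86 -0.    0.75 -1.36] F [-0.5 -0.1  1. ] m [-0.08 -0.03  0.08] w 13.938485294193853
shift mm [ 0.9  0.1 -0.3] turn deg [-0.3  0.2 -0. ]
```

Gripped at 13.9 mm with no side force. Turning anticlockwise, which is negative about tool x.

>>> carry_out(
  commands=[
    [0, 0, 0, -5, 0, 0],
    [0, 0, 0, -7, 0, 0],
    [0, 0, 0, -7, 0, 0],
    [0, 0, 0, -7, 0, 0],
  ],
)

```text
t: 4.88
ee_pos: [559.5, -42.7, 81.9]
orientation: [-0.128, 1.564, 0.125]
ft_force: [-0.2, -2.1, -0.4]
width: 13.7
```

```bash
python3 - <<'E'
from h import *
to(559.5,-41.7,81,1.88)
E
```

```text
pos [559.5 -42.7  81.9] yaw 1.732 q [-0.1   0.53  1.86 -0.    0.75 -1.83] F [-0.2 -2.1 -0.4] m [-0.13 -0.1  -0.06] w 13.690285588223789
shift mm [0.8 1.  0.2] turn deg [-8.5  0.2  0.1]
```

>>> carry_out(
  commands=[
    [0, 0.0007, 0, -4, 0, 0],
    [0, 0, 0, -4, 0, 0],
    [0, 0, 0, -3, 0, 0],
  ],
)

```text
t: 5.25
ee_pos: [559.5, -43.2, 81.8]
orientation: [-0.284, 1.549, 0.279]
ft_force: [-0.1, 0.0, 0.8]
width: 14.3
```

```bash
python3 - <<'E'
from h import *
to(559.5,-41.7,81,1.88)
E
```

```text
pos [559.5 -43.2  81.8] yaw 1.929 q [-0.1   0.53  1.86 -0.    0.75 -2.02] F [-0.1  0.   0.8] m [ 0.2   0.06 -0.74] w 14.340356388734167
shift mm [0.8 1.5 0.5] turn deg [2.8 0.1 0.2]
```

Moment is now -0.74 N m, far above the 0.03 friction, so the knob is at its zero stop. Releasing it and lifting.

>>> carry_out(
  commands=[
    [0, 0, 0, 0, 0, 0],
    [0, 0, 0, 0, 0, 0],
    [0, 0, 0, 0, 0, 0],
  ],
  grip=0.4,
)

```text
t: 5.62
ee_pos: [559.5, -43.3, 81.8]
orientation: [-0.283, 1.55, 0.277]
ft_force: [-0.3, 0.7, 1.4]
width: 40.9
```

>>> carry_out(
  commands=[
    [-0.02, 0, 0, 0, 0, 0],
    [-0.03, 0, 0, 0, 0, 0],
    [-0.04, 0, 0, 0, 0, 0],
    [-0.04, 0, 0, 0, 0, 0],
    [0, 0, 0, 0, 0, 0],
  ],
  grip=0,
)

```text
t: 6.25
ee_pos: [558.6, -42.8, 214.8]
orientation: [-0.281, 1.552, 0.276]
ft_force: [0.1, -0.5, -0.1]
width: 87.1
```

```bash
python3 - <<'E'
from h import *
snap('wrist','w4.png'); to(514,100.5,210,.305)
p=[536.9,29,.308]
for a in(0,.1):print(proj('w4',knobP(p,a)).round(0).tolist())
E
```

```text
pos [557.4 -42.7 213. ] yaw 1.926 q [-0.1   0.34  1.78 -0.    1.02 -2.02] F [ 0.2 -0.4 -0.4] m [ 0.04  0.02 -0.01] w 87.56749817919477
shift mm [  2.7 149.3   9.2] turn deg [92.9 -0.   0.2]
[[327.0, 216.0], [312.0, 216.0], [313.0, 174.0], [329.0, 175.0]]
[[325.0, 217.0], [310.0, 215.0], [316.0, 174.0], [331.0, 176.0]]
```

View pics/w4.png

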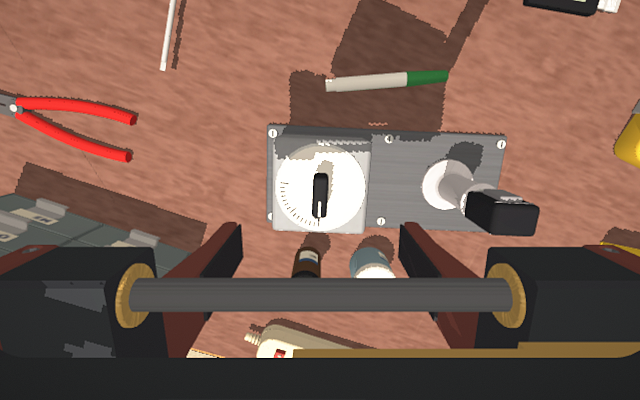

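The knob stands at zero, its white line at (318,210) pointing along gauge +x, which is image down. The handle is at (500,213). Moving over it and turning the jaws front to back.

>>> carry_out(
  commands=[
    [0, 0.035, 0.002, 0, 0, 0],
    [0, 0.035, 0.002, 0, 0, 0],
    [0, 0.035, 0.002, 0, 0, 0],
    [0, 0.035, 0.002, 0, 0, 0],
    [0, 0, 0, 10, 0, 0],
    [0, 0, 0, 10, 0, 0],
    [0, 0, 0, 10, 0, 0],
    [0, 0, 0, 10, 0, 0],
  ],
)

```text
t: 7.3
ee_pos: [506.5, 94.8, 199.4]
orientation: [0.28, 1.574, -0.295]
ft_force: [0.3, -0.6, 0.2]
width: 87.9
```

>>> carry_out(
  commands=[
    [0, 0, 0, 10, 0, 0],
    [0, 0, 0, 10, 0, 0],
    [0, 0, 0, 10, 0, 0],
    [0, 0, 0, 10, 0, 0],
    [0, 0, 0, 10, 0, 0],
    [0, 0, 0, 0, 0, 0],
  ],
)

```text
t: 8.05
ee_pos: [499.6, 93.8, 188.9]
orientation: [0.96, 1.367, -1.013]
ft_force: [0.0, -0.2, 0.4]
width: 88.0
```

```bash
python3 - <<'E'
from h import *
snap('wrist','w5.png'); to(514,100.5,185,.305)
p=[536.9,29,.308]
print(proj('w5',G(p,[(13,93,151),(13,57,151),(-13,57,151),(-13,93,151)])).round(0).tolist())
e=ctrl.get_obs()['ee_pos'];print(proj('w5',[e,[e[0],e[1],151]]).round(0).tolist())
E
```

```text
pos [499.5  93.8 188.9] yaw 0.305 q [ 0.16  0.32  1.89 -0.    0.98 -0.14] F [-0.4  0.1  0.1] m [-0.08 -0.04 -0.07] w 87.83057219326294
shift mm [ 3.2 16.  -2. ] turn deg [ 0.  -0.2  2.4]
[[366.0, 191.0], [365.0, 242.0], [327.0, 242.0], [327.0, 191.0]]
[[320.0, 241.0], [322.0, 219.0]]
```

View pics/w5.png

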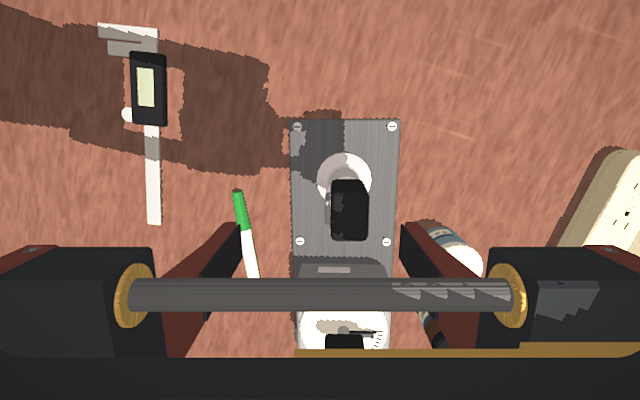

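The handle top spans (331..369, 185..241), about 4 px (2.5 mm) right of my prediction. The tool is also tilted 2.4°. I'll fix both, then descend.

>>> carry_out(
  commands=[
    [0, 0.016, -0.001, 0, 0, 2.4],
    [0, 0, 0, 0, 0, 0],
  ],
)

```text
t: 8.35
ee_pos: [513.7, 99.5, 186.7]
orientation: [0.978, 1.346, -0.977]
ft_force: [-0.2, -0.3, 0.9]
width: 87.8
```

```bash
python3 - <<'E'
from h import *
to(516,100.8,107,.308)
E
```

```text
pos [513.7  99.5 186.7] yaw 0.312 q [ 0.17  0.32  1.88  0.01  0.94 -0.15] F [-0.2 -0.3  0.9] m [-0.02  0.06 -0.01] w 87.81391639338696
shift mm [79.7  2.8 -0.2] turn deg [ 0.2 -0.3  0.1]
```

>>> carry_out(
  commands=[
    [0.025, 0.003, 0, 0, 0, 0],
    [0.025, 0, 0, 0, 0, 0],
    [0.02, 0, 0, 0, 0, 0],
    [0, 0, 0, 0, 0, 0],
  ],
)

```text
t: 8.85
ee_pos: [514.4, 100.0, 114.4]
orientation: [0.969, 1.352, -0.974]
ft_force: [0.1, 0.5, -0.5]
width: 87.9
```

```bash
python3 - <<'E'
from h import *
to(516,100.8,107,.308)
E
```

```text
pos [514.4 100.  114.4] yaw 0.32 q [ 0.17  0.44  1.92  0.    0.79 -0.16] F [ 0.1  0.5 -0.5] m [-0.07  0.06  0.01] w 87.94205841906468
shift mm [ 7.4  1.8 -0.2] turn deg [ 0.7 -0.3  0.4]
```

>>> carry_out(
  commands=[
    [0.007, 0.0015, 0, 0.7, 0, 0.4],
    [0, 0, 0, 0, 0, 0],
  ],
)

```text
t: 9.1
ee_pos: [516.2, 100.5, 107.9]
orientation: [0.982, 1.343, -0.977]
ft_force: [0.3, -0.7, 0.2]
width: 87.9
```

>>> carry_out(
  commands=[
    [0, 0, 0, 0, 0, 0],
    [0, 0, 0, 0, 0, 0],
    [0, 0, 0, 0, 0, 0],
    [0, 0, 0, 0, 0, 0],
    [0, 0, 0, 0, 0, 0],
    [0, 0, 0, 0, 0, 0],
    [0, 0, 0, 0, 0, 0],
    [0, 0, 0, 0, 0, 0],
  ],
  grip=1,
)

```text
t: 10.1
ee_pos: [516.4, 100.5, 109.4]
orientation: [0.982, 1.342, -0.976]
ft_force: [-0.3, -0.0, 1.5]
width: 26.1
```

```bash
python3 - <<'E'
from h import *
to(516,100.8,107,.308)
E
```

```text
pos [516.4 100.5 109.4] yaw 0.309 q [ 0.17  0.45  1.92  0.01  0.77 -0.15] F [-0.3 -0.   1.5] m [-0.24  0.48 -0.08] w 26.083223353823048
shift mm [ 2.4 -0.3 -0.4] turn deg [ 0.1 -0.2 -0.1]
```

Width is 26.1 mm, so the button is fully in, with no side force. Pulling up.

>>> carry_out(
  commands=[
    [-0.006, 0, 0, 0, 0, 0],
    [-0.01, 0, 0, 0, 0, 0],
    [-0.012, 0, 0, 0, 0, 0],
    [-0.012, 0, 0, 0, 0, 0],
  ],
)

```text
t: 10.6
ee_pos: [516.3, 100.4, 150.5]
orientation: [0.982, 1.343, -0.976]
ft_force: [2.6, 1.6, -7.1]
width: 25.6
```

```bash
python3 - <<'E'
from h import *
to(516.4,100.5,249.4,.308)
E
```

```text
pos [516.3 100.4 150.5] yaw 0.309 q [ 0.17  0.38  1.9   0.01  0.86 -0.15] F [ 2.6  1.6 -7.1] m [-0.   -0.12 -0.04] w 25.612707040059917
shift mm [-98.9   0.2  -0.5] turn deg [ 0.1 -0.3 -0. ]
```

>>> carry_out(
  commands=[
    [-0.012, 0, 0, 0, 0, 0],
    [-0.01, 0, 0, 0, 0, 0],
    [-0.008, 0, 0, 0, 0, 0],
    [-0.008, 0, 0, 0, 0, 0],
    [-0.01, 0, 0, 0, 0, 0],
    [-0.01, 0, 0, 0, 0, 0],
  ],
)

```text
t: 11.35
ee_pos: [516.2, 100.4, 210.3]
orientation: [0.982, 1.343, -0.976]
ft_force: [6.2, 1.2, -15.2]
width: 25.7
```

```bash
python3 - <<'E'
from h import *
to(516.4,100.5,249.4,.308)
E
```

```text
pos [516.2 100.4 210.3] yaw 0.309 q [ 0.17  0.29  1.86  0.01  0.99 -0.15] F [  6.2   1.2 -15.2] m [ 0.08 -0.73 -0.03] w 25.684829005259534
shift mm [-39.1   0.2  -0.2] turn deg [ 0.1 -0.3 -0.1]
```

>>> carry_out(
  commands=[
    [-0.01, 0.0005, 0, 0, 0, 0],
    [-0.01, 0, 0, 0, 0, 0],
    [-0.008, 0, 0, 0, 0, 0],
    [-0.005, 0, 0, 0, 0, 0],
  ],
)

```text
t: 11.85
ee_pos: [516.3, 100.5, 241.3]
orientation: [0.982, 1.344, -0.976]
ft_force: [6.4, 1.3, -16.9]
width: 25.9
```

```bash
python3 - <<'E'
from h import *
to(516.4,100.5,249.4,.308)
E
```

```text
pos [516.3 100.5 241.3] yaw 0.309 q [ 0.17  0.26  1.83  0.01  1.06 -0.15] F [  6.4   1.3 -16.9] m [ 0.08 -1.1  -0.07] w 25.89087857352498
shift mm [-8.1  0.1 -0. ] turn deg [ 0.1 -0.3 -0. ]
```

>>> carry_out(
  commands=[
    [-0.003, 0, 0, 0, 0, 0],
    [-0.003, 0, 0, 0, 0, 0],
    [-0.002, 0, 0, 0, 0, 0],
  ],
)

```text
t: 12.22
ee_pos: [516.2, 100.5, 247.2]
orientation: [0.982, 1.344, -0.976]
ft_force: [6.4, 2.3, -16.6]
width: 25.8
```

>>> carry_out(
  commands=[
    [-0.0015, 0, 0, 0, 0, 0],
  ],
)

```text
t: 12.35
ee_pos: [516.2, 100.4, 247.9]
orientation: [0.982, 1.343, -0.976]
ft_force: [6.5, 2.8, -16.2]
width: 26.1
```

>>> carry_out(
  commands=[
    [-0.002, 0, 0, 0, 0, 0],
    [-0.002, 0, 0, 0, 0, 0],
  ],
)

```text
t: 12.6
ee_pos: [516.2, 100.4, 249.5]
orientation: [0.982, 1.344, -0.976]
ft_force: [10.2, 2.3, -28.7]
width: 26.1
```

>>> carry_out(
  commands=[
    [-0.0015, 0, 0, 0, 0, 0],
  ],
)

```text
t: 12.72
ee_pos: [516.2, 100.4, 249.5]
orientation: [0.982, 1.344, -0.977]
ft_force: [9.3, 2.6, -22.2]
width: 25.8
```

Hard stop reached: the force jumped from 16 to 28 N at 140 mm of travel. Checking that it holds steady, with pictures.

>>> carry_out(
  commands=[
    [-0.001, 0, 0, 0, 0, 0],
    [-0.001, 0, 0, 0, 0, 0],
    [-0.001, 0, 0, 0, 0, 0],
    [-0.001, 0, 0, 0, 0, 0],
  ],
)

```text
t: 13.22
ee_pos: [516.3, 100.5, 249.4]
orientation: [0.982, 1.344, -0.977]
ft_force: [5.9, 1.2, -17.3]
width: 26.1
```

```bash
python3 - <<'E'
from h import *
snap('scene','s1.png'); snap('top','t1.png')
f=lambda n,y0,y1,x0,x1:cv2.resize(cv2.imread('pics/'+n)[y0:y1,x0:x1],(400,400),interpolation=cv2.INTER_CUBIC)
cv2.imwrite('pics/c3.png',np.hstack([f('s1.png',110,260,250,400),f('t1.png',140,240,250,350)]))
for i in range(8):snap('wrist','w6.png');to(516.4,100.5,249.4,.308) if i%7==0 else 0
p=[536.9,29,.308]
print(proj('s1',G(p,[(0,75,291),(0,75,241),(0,75,96)])).round(1))
E
```

```text
pos [516.3 100.5 249.4] yaw 0.309 q [ 0.17  0.25  1.82  0.01  1.07 -0.15] F [  7.3   1.9 -16.2] m [ 0.13 -1.22 -0.03] w 25.486544910154773
shift mm [0.  0.2 0. ] turn deg [ 0.1 -0.3  0. ]
pos [516.2 100.5 249.4] yaw 0.309 q [ 0.17  0.25  1.82  0.01  1.07 -0.15] F [  6.4   1.8 -17.5] m [ 0.16 -1.28 -0.01] w 25.97872625309516
shift mm [0.  0.2 0. ] turn deg [ 0.1 -0.3  0. ]
[[290.  118. ]
 [290.7 137.1]
 [292.6 187.8]]
```

View pics/c3.png

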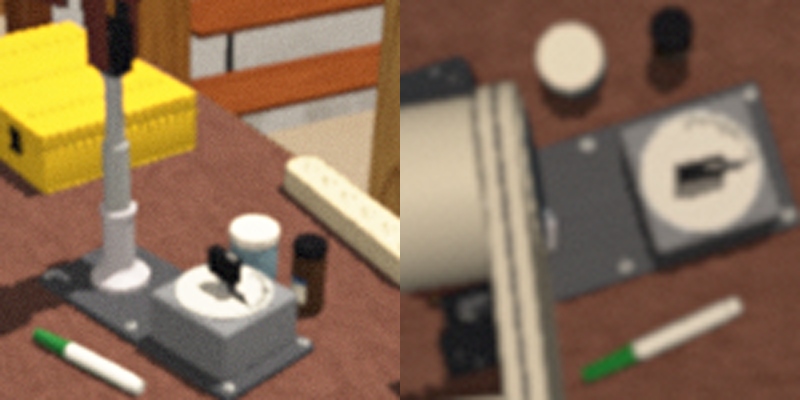

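View pics/w6.png

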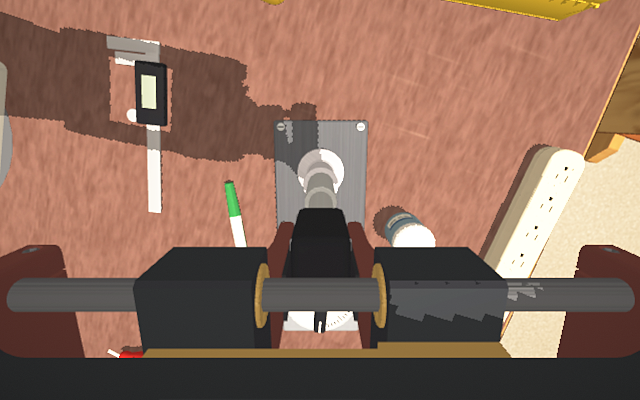

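The pictures show the handle lifted with all three tube sections out, its underside at crop (110,72), as predicted for 140 mm. The maximum hand has been driven to about 90-95°. The pull force has relaxed to 17 N, so I'll tug once more to confirm the stop.

>>> carry_out(
  commands=[
    [-0.003, 0, 0, 0, 0, 0],
  ],
)

```text
t: 13.85
ee_pos: [516.1, 100.4, 249.6]
orientation: [0.982, 1.344, -0.977]
ft_force: [15.7, 3.2, -44.2]
width: 25.8
```

>>> carry_out(
  commands=[
    [-0.002, 0, 0, 0, 0, 0],
  ],
)

```text
t: 13.98
ee_pos: [516.2, 100.5, 249.5]
orientation: [0.981, 1.345, -0.977]
ft_force: [10.0, 2.3, -22.5]
width: 25.5
```

```bash
python3 - <<'E'
from h import *
for i in range(8):snap('scene','s2.png');to(516.4,100.5,249.4,.308) if i%7==0 else 0
E
```

```text
pos [516.2 100.4 249.5] yaw 0.309 q [ 0.17  0.25  1.82  0.01  1.08 -0.15] F [ 10.4   2.8 -26.4] m [ 0.27 -1.98 -0.07] w 26.104314722115127
shift mm [0.1 0.2 0. ] turn deg [ 0.1 -0.3  0.1]
pos [516.1 100.4 249.5] yaw 0.309 q [ 0.17  0.25  1.82  0.01  1.08 -0.15] F [  9.7   2.4 -26.8] m [ 0.32 -2.02 -0.05] w 25.974366273119482
shift mm [0.1 0.3 0. ] turn deg [ 0.1 -0.3  0. ]
```

The stop is confirmed: 44 N pull with no further travel and no slip. It now holds steady at about 27 N against the stop, so I'm handing in.

```bash
python3 -c "
from h import *
print(ctrl.close_job())"
```

```text
the job is handed in; nothing more can be done
None
```

The job is done and handed in: the reset knob went back to zero first, and the stem is now held fully extended at the second stop.

- **Knob:** I gripped it at about 0.6 rad and turned it anticlockwise until the stop resisted with 0.74 N m, against 0.03 N m of friction. I then let go with the stem still pushed in. The wrist picture showed its white line on zero.
- **Pull:** I gripped the handle front to back. The opening was 26.1 mm, so the button was fully in. I pulled it straight up 140 mm, past the first stop.
- **Second stop:** A last tug raised the pull to 44 N with no further travel and no slip. At hand-in the arm held steady at about 27 N, still gripping, at t of about 14.5 s. The most side force I saw was 16 N.
- **Other objects:** The jars and pen look unmoved in the last pictures. I didn't check the driver, pliers and tape measure individually, but the arm never went near them.

**Disagreements:**
- The top and wrist cameras differed by about 4–5 mm on the gauge's position. I followed the wrist camera, and both grips closed with almost no side force.
- In the coarse top view the maximum hand looked to be at about 90°, against 96° expected. I put that down to viewing angle and relied on the travel and force readings instead.

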